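Load a tape spindle: bush, roll, sprung lock cap

TASK

Load the tape spindle: put the core bush on the post, flange down and resting on the sprung seat, then the small roll of tape over its hub, and then press the handled cap down over the bar at the top of the post and turn it until it stays locked down against the spring. Work gently, never leaning hard on the spindle (no more than about 2 kg of push), and leave the jar and the paper cup where they are.

Things in the scene. Friction and masses are not known exactly. Their poses are not given: they have to be found in the camera images.
- base: Tape spindle, screwed to the desk; origin at the centre of the underside of its round dark steel foot (diameter 84, 12 mm thick), z up. Round its z axis stand the sprung seat and the post: diameter 26 up to z = 35 mm, tapering to 21 at z = 40, then a neck of diameter 12 carrying a round cross bar (T shape).
- seat_top (a point): Centre of the top face of the spindle's aluminium seat ring (diameter 52, hole 31), as unloaded: 24 mm above the desk. It is sprung: it sinks straight down by up to 8 mm, starting at 4 N and taking 1 N more per mm. (This point is fixed to the foot and does not sink.)
- bar_top (a point): On the post's axis, at the top of the cross bar, 57.5 mm above the desk. Bar: round, diameter 7, 25 long, round ends (underside at 50.5 mm). Its axes are those of the foot; the bar's long direction lies anywhere within 0.65 rad either side of this x axis. That angle is not measured: see it from above or find it by feel. The post turns only stiffly (1 N m).
- bush_mid (a point): Core bush, loose, grey plastic: flange diameter 56, 4 mm thick, with a hub of diameter 38 up to 20 mm total height, through hole diameter 31. It stands on its flange. Point at its centre, 10 mm above its underside; z up. Grasp it across the hub, from above.
- roll_mid (a point): Small roll of tape, loose, tan, lying flat: outer diameter 62, hole diameter 43, 22 mm high. Point at its centre, 11 mm above its underside; z up. Grasp it across the outside. It goes over the hub of the bush and rests on the flange. (The larger roll of tape farther off, diameter 101, is not part of the job.)
- cap_mid (a point): Lock cap, loose, 80 g, standing upright, 33 mm high: aluminium plate 50x50x5 mm at the bottom, two legs, and a black bridge handle 46 mm long (x), 12 mm wide (y), from 17 to 33 mm above the underside. Point on its axis, 16.5 mm above the underside; z up, x along the handle, y across it (the way to pinch it).
- cap_slot (a point): Centre of the underside of the cap's plate; axes as cap_mid. Through slot 28 mm long along y, 11 wide, opened to 16x16 mm in the middle. The bar passes only when along y (within 0.1 rad, either way round). Pressed 12 mm or a little more past first touch on the bar, the plate is below it and the cap turns about 1.0 rad either way to a stop; from 0.75 rad it holds when let go, else it springs up.
- jar_mid (a point): Bystander: small paint jar with a lid, diameter 54, 62 mm high; point at half height. Leave it alone.
- cup_mid (a point): Bystander: white paper paint cup, diameter 48, 56 mm high; point at half height. Leave it alone.

How it is judged:
By the outcome, as a careful person would: the job done as asked, in the order asked, and still so for the second after the job is handed in, with the robot touching nothing.
It also fails if it takes over 72 s, if anything falls off the work surface, if the arm or the gripper's body presses on something with over 40 N, if the wrist force passes 120 N, or if a joint passes its speed limit or range.

ROBOT

A 6-joint arm with a two-finger parallel gripper is mounted at the origin on a cart in front of the work surface, level with it; the furniture and walls round the work are solid. World frame = base frame: x ahead of the robot, y to its left, z up, the work surface at z = 0. Lengths are in m, angles in rad, forces in N, time in s.
With the tool pointing down it reaches from about 0.425 to 0.95 m from the base axis. Payload 3.5 kg.
Tool frame: the origin (TCP) lies at the very end of the fingers, on their centre line; the grasp point (between the pads) lies 19 mm behind it (ctrl.grip_point_offset is the distance from the TCP to the grasp point, in m); z points along the fingers, y is the line along which they close (so a half turn about z gives the same grasp; the last joint's range is limited). The gripper opens to 85 mm and grips with 20 to 120 N. Pads are 22 mm wide; open, the fingers measure 114 mm over their backs; the gripper's body (76 mm by 85 mm) begins 54 mm behind the grasp point. The pads swing forward as they close: fully open they stand 13 mm farther back than shut.
Start: joints at [-1.325, 0.286, 1.577, -0, 1.279, -0.15], TCP at [0.26, -0.623, 0.231] pointing down, gripper open.
Joint ranges: [-2.77, 2.77], [-0.9, 2.22], [0.21, 2.48], [-1.53, 4.67], [0.24, 2.81], [-2.84, 2.84]. Speed limits (rad/s): [2.79, 2.79, 3.14, 3.14, 3.14, 3.14].

INTERFACE

Orientations are given as a unit quaternion [x, y, z, w].
In Python, from plant import ctrl gives the robot as it stands. The module is installed in compiled form; this text tells all that it offers.
- The arm moves only by the shell command python3 -m pendant 'ROWS' [OPENING] [FORCE]. ROWS is JSON, a list of rows, each an object of numbers: "dx", "dy", "dz": the shift along the tool's x, y, z in cm; "twist": the turn about the tool's z in degrees. A call has 1 to 10 rows; each row is the pose to reach, as a shift and turn from the pose commanded when the call began, along the tool's axes at that moment; what a row does not reach only later rows make up. A row lasts 1/8 s, in which the tool goes at most 62.5 mm and 10.7 degrees, less where a joint would pass 70% of its speed; a pose out of reach is approached as far as the arm can. A call with a gripper value outside its range is refused whole. OPENING is the opening in per cent of the stroke, from 0 (shut) to 100 (fully open), set as the call begins (- or left out, the last holds). The fingers move at their own pace and stop on an object; FORCE is the grip in N (left out, the last holds). Time passes only in rows, so rows that repeat a pose let the fingers close. It gives the time, the measured TCP pose, the force, the opening and the grip force at its end, in the units of the state.
- ctrl.get_state(): the state, without advancing time (a new reading comes with each control period).
- ctrl.read_camera(name): name is "scene" or "top" or "wrist"; returns a dict with "img" (480x640x3 uint8, red, green, blue), "depth" (480x640 float32, m along the optical axis (not along the pixel's ray), 0 where there is no reading), "camera_matrix" (3x3 intrinsics, pixels), "xyz" and "rotation" of the camera in the world; the wrist camera has in their place "tool_from_camera" (4x4, takes a point from camera to tool coordinates, whose origin is the TCP and whose axes are the flange's). Camera axes: x right, y up, looking along -z (the intrinsics and any distortion apply to the point x, -y, -z); pixel columns grow to the right and rows downward; lengths in m; the calibration is good to about 2 mm. A picture is of the moment at which its call begins: read the wrist's pose just before it.
- ctrl.sign_off(): hands the job in; it is judged then, once.
The state is a dict: "time": time; "qpos": joint angles; "dq": joint speeds; "joint_efforts": joint torques, N m; "eef_pos": TCP position; "tcp_rot": TCP orientation; "contact_force": force on the tool from outside, world axes, zero at the start; "wrist_torque": the same for the moment, N m; "opening": opening from 0.0 (shut) to 1.0 (fully open); "finger_force": force on a finger pad.
Only numpy, scipy, OpenCV 4.12 (cv2) and the standard library are available. Lean on these libraries where they do the work, as an engineer would, in place of code of your own. Each camera call takes 0.05 s, during which the arm holds its last target. There are 200 camera calls.

## Working session

There is one attempt and no reset: what is moved stays moved. The work goes in short steps, Python scripts to look and compute and a shell command to move; the robot and the scene stay as the last step left them, time stands still between calls to the robot, and variables do not carry over. Pictures are saved under pics/ and viewed, at most 10 in all, crops included, and the job is handed in when it is done.

```bash
mkdir -p pics; cat > h.py <<'E'
import numpy as np, cv2
from scipy.spatial.transform import Rotation as R
from plant import ctrl
def cam(n):
    s=ctrl.get_state(); c=ctrl.read_camera(n)
    if n=="wrist":
        T=np.eye(4);T[:3,:3]=R.from_quat(s["tcp_rot"]).as_matrix();T[:3,3]=s["eef_pos"]
        T=T@np.array(c["tool_from_camera"]); c["R"]=T[:3,:3];c["t"]=T[:3,3]
    else:
        r=np.array(c["rotation"]); c["R"]=r if r.shape==(3,3) else R.from_quat(r).as_matrix(); c["t"]=np.array(c["xyz"])
    c["K"]=np.array(c["camera_matrix"]); return c
def pts(c):
    v,u=np.mgrid[0:480,0:640]; d=c["depth"]; K=c["K"]
    p=np.stack([(u-K[0,2])/K[0,0]*d,-(v-K[1,2])/K[1,1]*d,-d],-1)
    w=p@c["R"].T+c["t"]; w[d==0]=np.nan; return w
def pix(c,u,v,z):
    K=c["K"]; r=c["R"]@np.array([(u-K[0,2])/K[0,0],-(v-K[1,2])/K[1,1],-1]); return c["t"]+r*(z-c["t"][2])/r[2]
def totool(dw):
    s=ctrl.get_state(); return R.from_quat(s["tcp_rot"]).as_matrix().T@np.array(dw)*100
def save(n,im,f=1):
    if f!=1: im=cv2.resize(im,None,fx=f,fy=f,interpolation=cv2.INTER_CUBIC)
    cv2.imwrite("pics/"+n+".png",im[...,::-1])
E
python3 - <<'E'
from h import *
s=ctrl.get_state();print(s)
for n in("top","scene"):
    c=cam(n);save(n,c["img"]);print(n,c["t"],c["K"][0],c.keys(),np.round(c["R"],2).tolist())
    np.savez(n,img=c["img"],w=pts(c))
E
```

```text
{'time': 0.0, 'qpos': array([-1.32499304e+00,  2.87158962e-01,  1.57817600e+00,  1.20623032e-05,
        1.27859582e+00, -1.49998275e-01]), 'dq': array([ 0.00058485,  0.00084619, -0.00063378, -0.00012474,  0.00014162,
        0.00043392]), 'joint_efforts': array([ 9.25351947e-05, -4.05981982e+01, -2.92628556e+01, -1.66676573e-04,
        5.83234476e-03, -7.15332988e-06]), 'eef_pos': array([ 0.26011471, -0.62215881,  0.22995219]), 'tcp_rot': array([ 9.80481142e-01,  1.96609674e-01, -5.02126960e-05, -1.16799659e-03]), 'contact_force': array([-0.05300095, -0.45348685, -0.08164108]), 'wrist_torque': array([0.01318968, 0.00839146, 0.03797263]), 'finger_force': 0.0, 'opening': 1.0023133286766475}
top [ 0.36651362 -0.2946471   0.91171071] [483.66384412   0.         317.01333868] dict_keys(['img', 'depth', 'camera_matrix', 'xyz', 'rotation', 'R', 't', 'K']) [[0.01, 0.99, -0.13], [-1.0, 0.01, -0.02], [-0.02, 0.13, 0.99]]
scene [0.2059787  0.20611931 0.70320088] [489.39503078   0.         324.5858797 ] dict_keys(['img', 'depth', 'camera_matrix', 'xyz', 'rotation', 'R', 't', 'K']) [[-0.88, 0.37, -0.31], [-0.48, -0.64, 0.59], [0.02, 0.67, 0.74]]
```

View pics/top.png

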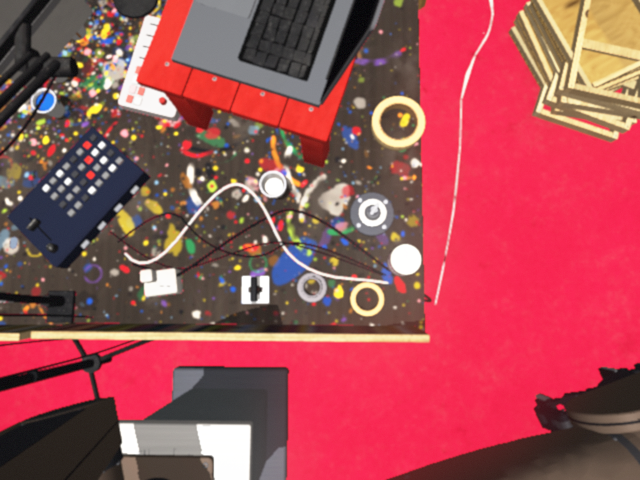

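The top view shows the spindle at about (372,213), the bush at (312,287), the small roll at (367,298) and the cap at (255,289). The cup is at (273,183) and the jar at (405,260).

```bash
python3 - <<'E'
from h import *
d=np.load("top.npz");save("top2",d["img"][160:325,225:435],3.6)
w=d["w"]
for n,(u,v,r) in dict(spindle=(372,213,24),bush=(312,287,18),roll=(367,298,20),cap=(255,289,18),cup=(273,183,16),jar=(405,260,18)).items():
    p=w[v-r:v+r,u-r:u+r].reshape(-1,3);p=p[np.isfinite(p[:,2])]
    q=p[p[:,2]>.008]
    zt=np.percentile(q[:,2],95); t=q[abs(q[:,2]-zt)<.004]
    mid=lambda a:((a.max(0)+a.min(0))/2).round(4)
    print(n,"n",len(q),"zt",zt.round(4),"mid all",mid(q),"ext",np.ptp(q,0).round(3),"top mid",mid(t),np.ptp(t,0).round(3))
E
```

```text
spindle n 1500 zt 0.0392 mid all [ 0.5369 -0.3827  0.0344] ext [0.081 0.083 0.053] top mid [ 0.5365 -0.3827  0.0384] [0.024 0.024 0.006]
bush n 164 zt 0.0225 mid all [ 0.4051 -0.2772  0.0165] ext [0.054 0.05  0.017] top mid [ 0.3982 -0.2699  0.0217] [0.037 0.035 0.006]
roll n 487 zt 0.025 mid all [ 0.3811 -0.3711  0.0176] ext [0.069 0.063 0.019] top mid [ 0.3763 -0.3723  0.0241] [0.06  0.06  0.006]
cap n 197 zt 0.0358 mid all [ 0.3922 -0.1635  0.0225] ext [0.048 0.046 0.029] top mid [ 0.3933 -0.1651  0.0344] [0.043 0.01  0.005]
cup n 571 zt 0.0578 mid all [ 0.583  -0.196   0.0343] ext [0.049 0.054 0.052] top mid [ 0.5834 -0.1991  0.0571] [0.048 0.047 0.006]
jar n 823 zt 0.0641 mid all [ 0.4462 -0.4369  0.0376] ext [0.052 0.054 0.057] top mid [ 0.4462 -0.4369  0.0632] [0.052 0.053 0.006]
```

View pics/top2.png

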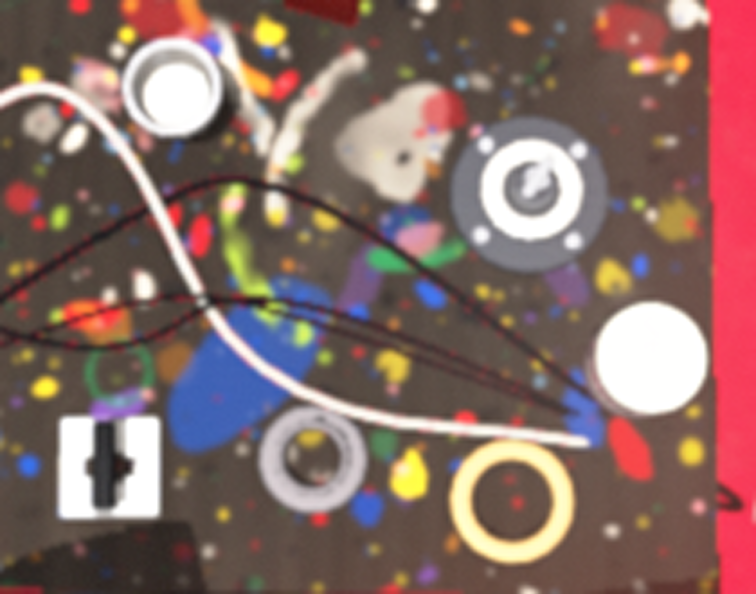

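View pics/scene.png

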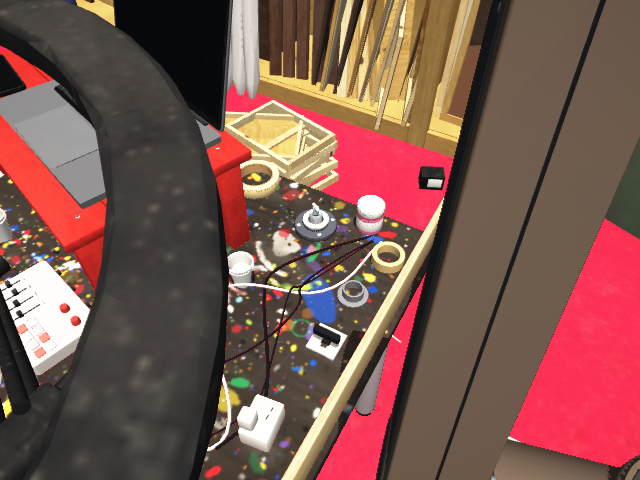

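```bash
python3 - <<'E'
from h import *
W=np.concatenate([np.load(n+".npz")["w"].reshape(-1,3) for n in("top","scene")]);W=W[np.isfinite(W[:,2])]
print("max z (cm) grid; rows x 0..0.8, cols y 0.3..-0.75")
ys=np.arange(.3,-.76,-.05)
print("      "+" ".join("%4d"%round(y*100) for y in ys))
for x in np.arange(0,.85,.05):
    print("%5.2f "%x+" ".join("%4d"%(100*np.max(W[m,2])) if (m:=(abs(W[:,0]-x)<.025)&(abs(W[:,1]-y)<.025)&(W[:,2]>-.02)).sum()>3 else "   ." for y in ys))
d=np.load("top.npz")["w"];print(d[325:345:2,[300,360,410]].round(3)[...,[0,2]].tolist())
dw=[.5365-.26-.06,-.3827+.622,0];print(totool(dw))
c=cam("wrist");print(np.round(np.array(c["tool_from_camera"]),3).tolist(),c["K"][0])
E
```

```text
max z (cm) grid; rows x 0..0.8, cols y 0.3..-0.75
        30   25   20   15   10    5    0   -5  -10  -15  -20  -25  -30  -35  -40  -45  -50  -55  -60  -65  -70  -75
 0.00    .    .    .    .    .    .    .    .    .    .    .    .    .    .    .    .    .    .    .    .    .    .
 0.05    .    .    .    .    .    1   30   30    1    0    .    .    .    .    .    .    .    .    .    .    .    .
 0.10    .    .    .    .    .    1   29   27    1    0    .    .    .    .    .    .    .    .    .    .    .    .
 0.15    .    .    .    .    0   50   59   23    0    0    .    .    .    .    .    .    .    .    .    .    .    .
 0.20    .    .    .    .   38   54   63   46   50    .    .    .    .    .    .    .    .   32    .    .    .    .
 0.25    .    .   59   59    .   54   62   61   61    .    .    .    .   56   58   58   56   53   33   24    .    .
 0.30    5   12   59   59   59   13   13   13   13   13   13   13   13   13   13   13   54   54   46   37   30    .
 0.35    0    0   45   59   59   60    6    5    5    6    6    5    5    6    6    5    0    .    .    .    .    .
 0.40 
[... 1024 characters left out ...]
  .    .    .
[[[0.329, 0.01], [0.329, 0.0], [0.33, 0.001]], [[0.326, 0.039], [0.327, 0.035], [0.328, 0.027]], [[0.324, 0.069], [0.325, 0.062], [0.325, 0.055]], [[0.322, 0.097], [0.323, 0.092], [0.324, 0.086]], [[0.321, 0.124], [0.321, 0.115], [0.322, 0.112]], [[0.318, 0.131], [0.319, 0.126], [0.319, 0.127]], [[0.315, 0.125], [0.316, 0.128], [0.316, 0.127]], [[0.312, 0.128], [0.313, 0.129], [0.313, 0.129]], [[0.308, 0.127], [0.31, 0.131], [0.31, 0.128]], [[0.239, -0.719], [0.241, -0.725], [0.242, -0.722]]]
[ 29.20180198 -13.73392589   0.0379531 ]
[[0.0, 0.948, 0.318, 0.081], [1.0, -0.0, -0.0, -0.0], [-0.0, 0.318, -0.948, -0.142], [0.0, 0.0, 0.0, 1.0]] [349.84591757   0.         313.43986554]
```

```bash
python3 - <<'E'
from h import *
W=np.concatenate([np.load(n+".npz")["w"].reshape(-1,3) for n in("top","scene")])
m=(W[:,2]>.08)&(W[:,0]>.5)&(W[:,0]<.75)&(W[:,1]<-.12)&(W[:,1]>-.45);W=W[m]
for x in np.arange(.56,.74,.01):
    s=W[abs(W[:,0]-x)<.005]
    lo=s[s[:,2]<.26]
    if len(s): print("%.2f"%x,"min y all %.3f z %.3f"%tuple(s[s[:,1].argmin(),1:]),"n",len(s),"low: y %.3f..%.3f z %.3f..%.3f"%(lo[:,1].min(),lo[:,1].max(),lo[:,2].min(),lo[:,2].max()))
E
```

```text
0.61 min y all -0.298 z 0.210 n 254 low: y -0.298..-0.268 z 0.203..0.223
0.62 min y all -0.301 z 0.210 n 547 low: y -0.301..-0.236 z 0.205..0.224
0.63 min y all -0.305 z 0.211 n 1282 low: y -0.305..-0.207 z 0.080..0.224
0.64 min y all -0.345 z 0.468 n 2060 low: y -0.308..-0.176 z 0.080..0.224
0.65 min y all -0.347 z 0.468 n 2018 low: y -0.311..-0.145 z 0.080..0.260
0.66 min y all -0.351 z 0.467 n 1980 low: y -0.315..-0.120 z 0.080..0.260
0.67 min y all -0.350 z 0.468 n 1758 low: y -0.317..-0.120 z 0.207..0.260
0.68 min y all -0.345 z 0.449 n 1638 low: y -0.320..-0.120 z 0.209..0.260
0.69 min y all -0.345 z 0.436 n 1576 low: y -0.325..-0.121 z 0.206..0.260
0.70 min y all -0.344 z 0.421 n 1610 low: y -0.328..-0.120 z 0.206..0.260
0.71 min y all -0.347 z 0.410 n 1482 low: y -0.331..-0.120 z 0.207..0.260
0.72 min y all -0.350 z 0.409 n 1394 low: y -0.334..-0.120 z 0.208..0.260
0.73 min y all -0.352 z 0.406 n 1315 low: y -0.337..-0.121 z 0.210..0.260
```

```bash
python3 -m pendant '[{"dx":6,"dy":-2.5},{"dx":11.5,"dy":-5.5},{"dx":17,"dy":-8},{"dx":22.5,"dy":-10.5},{"dx":26,"dy":-12.2},{"dx":26,"dy":-12.2},{"dx":26,"dy":-12.2}]' 75 30; python3 - <<'E'
from h import *
c=cam("wrist");save("w1",c["img"]);np.savez("w1",w=pts(c),img=c["img"])
E
```

```text
$[0]: bad value
```

View pics/w1.png

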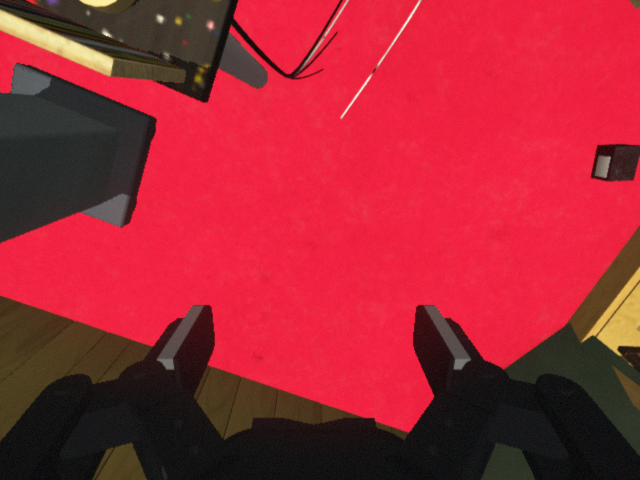

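The wrist view shows the floor beside the desk, with the fingers at the bottom. The arm did not move, since the rows were refused.

```bash
python3 -m pendant '[{"dx":5.5,"dy":-2.5,"dz":0,"twist":0},{"dx":11,"dy":-5,"dz":0,"twist":0},{"dx":16.5,"dy":-7.5,"dz":0,"twist":0},{"dx":22,"dy":-10,"dz":0,"twist":0},{"dx":26,"dy":-12.2,"dz":0,"twist":0},{"dx":26,"dy":-12.2,"dz":0,"twist":0},{"dx":26,"dy":-12.2,"dz":0,"twist":0}]' 75 30; python3 - <<'E'
from h import *
c=cam("wrist");save("w2",c["img"]);np.savez("w2",w=pts(c),img=c["img"])
E
```

```text
time: 1.08
eef_pos: [0.4529, -0.4102, 0.2312]
tcp_rot: [0.98, 0.197, -0.0, 0.0]
contact_force: [-0.8, 0.7, 0.5]
opening: 0.749
finger_force: 0.0
```

View pics/w2.png

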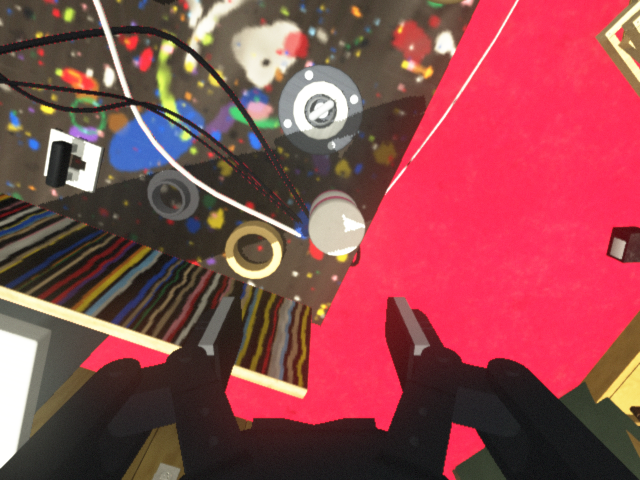

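Everything is in view: spindle at (321,110), cap (72,163), bush (172,194), roll (253,250), jar (337,222). The bar runs roughly horizontally at the spindle centre, so I'll zoom in there.

```bash
python3 - <<'E'
from h import *
d=np.load("w2.npz");w=d["w"];save("w2c",d["img"][62:158,270:374],7)
def mid(a): return ((a.max(0)+a.min(0))/2).round(4)
for n,(u,v,r,h) in dict(bush=(172,194,34,.02),roll=(253,250,36,.022),cap=(72,163,36,.033),spindle=(321,110,45,.0575),jar=(337,222,34,.062)).items():
    p=w[v-r:v+r,max(u-r,0):u+r].reshape(-1,3);p=p[np.isfinite(p[:,2])]
    t=p[abs(p[:,2]-h)<.004]; print(n,len(t),t[:,2].mean().round(4),mid(t),np.ptp(t,0).round(3))
    if n in("cap","spindle"):
        q=t[:,:2]-t[:,:2].mean(0);e,V=np.linalg.eigh(q.T@q);print("  axis deg",np.degrees(np.arctan2(V[1,1],V[0,1])),t.mean(0).round(4))
    if n=="spindle":
        for lo,hi in((.008,.016),(.02,.028),(.036,.045)):
            t=p[(p[:,2]>lo)&(p[:,2]<hi)];print(lo,mid(t),np.ptp(t,0).round(3))
E
```

```text
bush 426 0.0192 [ 0.3986 -0.2694  0.0189] [0.037 0.038 0.006]
roll 1323 0.0216 [ 0.3681 -0.3709  0.0218] [0.081 0.061 0.008]
cap 631 0.0321 [ 0.3935 -0.1642  0.032 ] [0.046 0.013 0.006]
  axis deg -178.94661481220433 [ 0.3945 -0.1649  0.0321]
spindle 258 0.0564 [ 0.5374 -0.3815  0.0564] [0.021 0.016 0.006]
  axis deg 146.66250994007896 [ 0.5376 -0.3815  0.0564]
0.008 [ 0.5375 -0.3814  0.0119] [0.083 0.084 0.008]
0.02 [ 0.5375 -0.3814  0.0231] [0.051 0.051 0.006]
0.036 [ 0.5377 -0.3815  0.0384] [0.024 0.025 0.005]
jar 2444 0.0612 [ 0.447  -0.4358  0.0607] [0.054 0.053 0.005]
```

View pics/w2c.png

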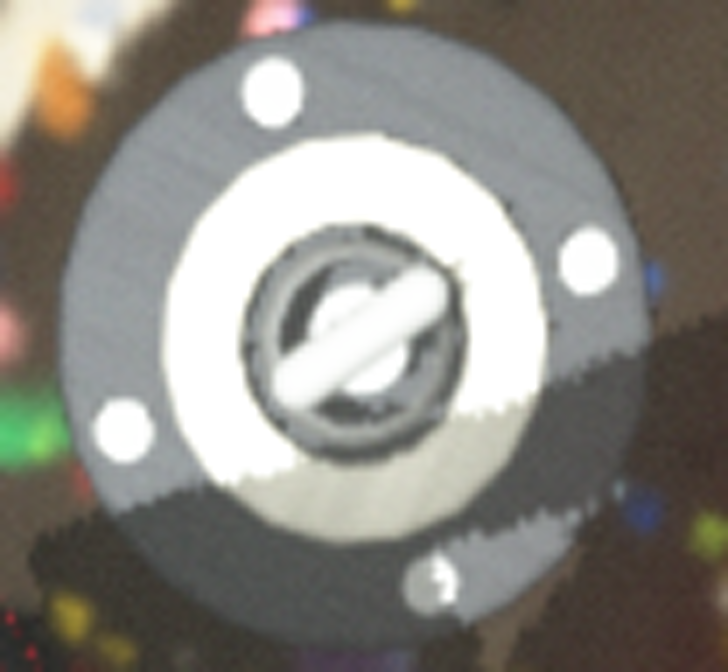

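Bar is at about -33° in world yaw, and the depth estimates agree with the sizes given. Next I go to the bush at (0.3986,-0.2694) with yaw 0.

```bash
python3 -m pendant '[{"dx":0.1,"dy":-5,"dz":0,"twist":8},{"dx":0.3,"dy":-10,"dz":3,"twist":16},{"dx":0.43,"dy":-15.09,"dz":6,"twist":22.7},{"dx":0.43,"dy":-15.09,"dz":12,"twist":22.7},{"dx":0.43,"dy":-15.09,"dz":17,"twist":22.7},{"dx":0.43,"dy":-15.09,"dz":19,"twist":22.7},{"dx":0.43,"dy":-15.09,"dz":19,"twist":22.7},{"dx":0.43,"dy":-15.09,"dz":19,"twist":22.7}]' 75 30; python3 - <<'E'
from h import *
c=cam("wrist");np.savez("w3",w=pts(c),img=c["img"]);save("w3",c["img"])
print(ctrl.get_state()["qpos"].round(2))
E
```

```text
time: 2.12
eef_pos: [0.3993, -0.2706, 0.0425]
tcp_rot: [1.0, -0.001, 0.001, 0.001]
contact_force: [0.8, 1.1, -0.5]
opening: 0.748
finger_force: 0.0
[-0.81  0.11  2.17 -0.    0.86  0.77]
```

View pics/w3.png

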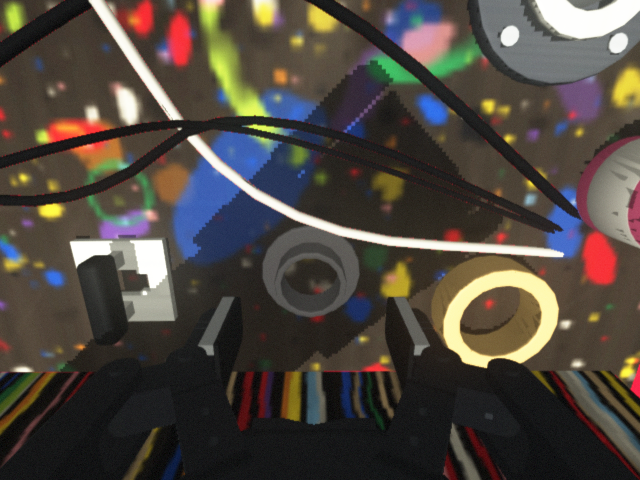

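The bush sits centred between the fingers, with its hub top near (311,280). The roll is at (500,312). I'll measure both from here.

```bash
python3 - <<'E'
from h import *
w=np.load("w3.npz")["w"]
def fit(u0,u1,v0,v1,h,r):
    p=w[v0:v1,u0:u1].reshape(-1,3);p=p[np.isfinite(p[:,2])];t=p[(abs(p[:,2]-h)<.003)]
    from scipy.optimize import least_squares
    lo,hi=np.percentile(t[:,:2],[1,99],axis=0)
    # circle fit on outline (hull)
    hull=cv2.convexHull(t[:,:2].astype(np.float32))[:,0]
    s=least_squares(lambda q:np.hypot(*(hull-q[:2]).T)-q[2],[*(lo+hi)/2,r],loss="soft_l1",f_scale=.001)
    print(len(t),t[:,2].mean().round(4),(lo+hi)/2,hi-lo,s.x.round(4))
fit(262,360,225,320,.02,.019); fit(430,562,255,360,.022,.031)
E
```

```text
1410 0.0195 [ 0.39871606 -0.26894579] [0.03637072 0.03597014] [ 0.3985 -0.269   0.0188]
4547 0.0216 [ 0.38096658 -0.37009603] [0.05305068 0.05893894] [ 0.3781 -0.3705  0.0306]
```

```bash
python3 -m pendant '[{"dx":-0.08,"dy":-0.16,"dz":1.5,"twist":0},{"dx":-0.08,"dy":-0.16,"dz":2.8,"twist":0},{"dx":-0.08,"dy":-0.16,"dz":3.6,"twist":0},{"dx":-0.08,"dy":-0.16,"dz":3.85,"twist":0},{"dx":-0.08,"dy":-0.16,"dz":3.85,"twist":0}]' && python3 -m pendant '[{"dx":0,"dy":0,"dz":0,"twist":0},{"dx":0,"dy":0,"dz":0,"twist":0},{"dx":0,"dy":0,"dz":0,"twist":0},{"dx":0,"dy":0,"dz":0,"twist":0},{"dx":0,"dy":0,"dz":0,"twist":0},{"dx":0,"dy":0,"dz":0,"twist":0}]' 0 25
```

```text
time: 2.8
eef_pos: [0.3981, -0.2674, 0.0026]
tcp_rot: [1.0, -0.0, -0.0, -0.0]
contact_force: [-0.1, 1.1, 0.2]
opening: 0.746
finger_force: 0.0
time: 3.55
eef_pos: [0.3985, -0.2679, 0.0034]
tcp_rot: [1.0, -0.0, 0.0, 0.0]
contact_force: [-1.2, 0.6, 5.5]
opening: 0.432
finger_force: 25.5
```

```bash
python3 -m pendant '[{"dx":0,"dy":0,"dz":-3,"twist":0},{"dx":0,"dy":0,"dz":-7,"twist":0},{"dx":3,"dy":2.5,"dz":-8.5,"twist":0},{"dx":7,"dy":5.7,"dz":-8.5,"twist":0},{"dx":11,"dy":9,"dz":-8.5,"twist":0},{"dx":13.5,"dy":11,"dz":-8.5,"twist":0},{"dx":13.9,"dy":11.35,"dz":-8.5,"twist":0},{"dx":13.9,"dy":11.35,"dz":-8.5,"twist":0},{"dx":13.9,"dy":11.35,"dz":-8.5,"twist":0}]' && python3 - <<'E'
from h import *
c=cam("wrist");save("w4",c["img"][200:480,120:520],2);np.savez("w4",w=pts(c),img=c["img"]);print(ctrl.get_state()["eef_pos"])
E
```

```text
time: 4.68
eef_pos: [0.536, -0.38, 0.0872]
tcp_rot: [1.0, -0.0, -0.001, -0.001]
contact_force: [-0.3, -0.2, -0.1]
opening: 0.43
finger_force: 25.4
[ 0.53614489 -0.38008709  0.08746283]
```

View pics/w4.png

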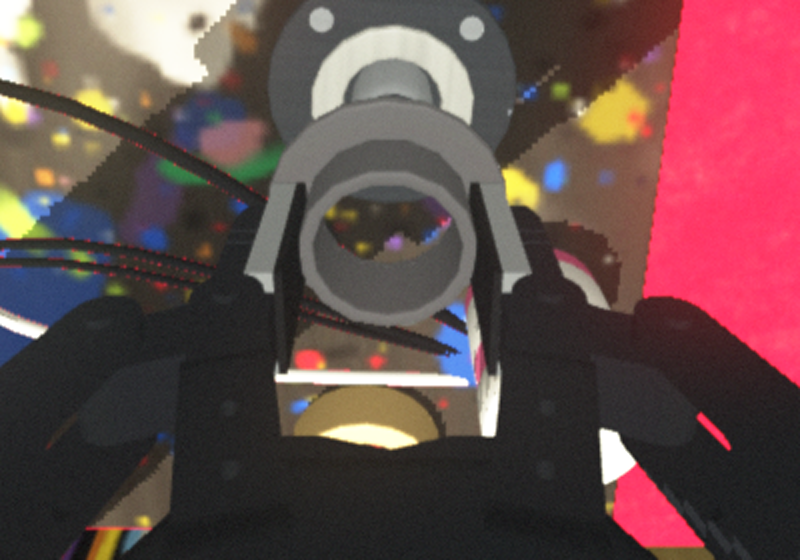

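The bush is held upright and level, just in front of the post as seen by the tilted camera. I'll measure bush against spindle from this frame.

```bash
python3 - <<'E'
from h import *
from scipy.optimize import least_squares
w=np.load("w4.npz")["w"]
print("base z",[np.round(np.nanmedian(w[v-2:v+3,u-2:u+3].reshape(-1,3),axis=0),4) for u,v in((316,225),(268,240),(315,262))])
p=w[190:365,240:385].reshape(-1,3);p=p[np.isfinite(p[:,2])]
def circ(t,r,fix=True):
    h=cv2.convexHull(t[:,:2].astype(np.float32))[:,0]
    f=(lambda q:np.hypot(*(h-q[:2]).T)-r)
    m=(t[:,:2].max(0)+t[:,:2].min(0))/2
    return least_squares(f,m,loss="soft_l1",f_scale=.0007).x.round(4),np.ptp(t,0).round(3)
top=p[(p[:,2]>.1)&(p[:,2]<.112)];print("hist",np.histogram(p[:,2],np.arange(.07,.12,.004)))
print("hub",top[:,2].mean(),circ(top,.019))
q=w[200:262,250:385].reshape(-1,3);q=q[np.isfinite(q[:,2])]
foot=q[abs(q[:,2]-.012)<.003];print("foot",len(foot),foot[:,1].min(),foot[:,1].max(),circ(foot,.042))
ring=q[abs(q[:,2]-.024)<.003];print("ring",len(ring),circ(ring,.026))
print([ctrl.get_state()["eef_pos"].round(4).tolist() for _ in range(2)])
E
```

```text
base z [array([ 0.5559, -0.3816,  0.0239]), array([ 0.5421, -0.3501,  0.0119]), array([ 0.5579, -0.3808,  0.0875])]
hist (array([   0,    0,    0,  236, 3056,  739, 1005, 1110, 2306,  388,  386,
        384]), array([0.07 , 0.074, 0.078, 0.082, 0.086, 0.09 , 0.094, 0.098, 0.102,
       0.106, 0.11 , 0.114, 0.118]))
hub 0.10396856727362618 (array([ 0.5363, -0.3801]), array([0.038, 0.06 , 0.012]))
foot 4019 -0.4225026532699523 -0.3400750447711147 (array([ 0.5366, -0.3815]), array([0.043, 0.082, 0.006]))
ring 1914 (array([ 0.5372, -0.3816]), array([0.032, 0.051, 0.006]))
[[0.5361, -0.3801, 0.0875], [0.5361, -0.3801, 0.0875]]
```

```bash
python3 -m pendant '[{"dx":0.09,"dy":0.14,"dz":0,"twist":0},{"dx":0.09,"dy":0.14,"dz":1.5,"twist":0},{"dx":0.09,"dy":0.14,"dz":2.6,"twist":0},{"dx":0.09,"dy":0.14,"dz":3.4,"twist":0},{"dx":0.09,"dy":0.14,"dz":3.9,"twist":0},{"dx":0.09,"dy":0.14,"dz":4.3,"twist":0},{"dx":0.09,"dy":0.14,"dz":4.3,"twist":0}]'
```

```text
time: 5.6
eef_pos: [0.5379, -0.3824, 0.0446]
tcp_rot: [1.0, -0.0, -0.0, -0.0]
contact_force: [-0.5, -0.2, -0.4]
opening: 0.433
finger_force: 25.4
```

```bash
python3 -m pendant '[{"dx":0,"dy":0,"dz":0.5,"twist":0},{"dx":0,"dy":0,"dz":0.9,"twist":0},{"dx":0,"dy":0,"dz":1.3,"twist":0},{"dx":0,"dy":0,"dz":1.6,"twist":0},{"dx":0,"dy":0,"dz":1.6,"twist":0}]'
```

```text
time: 6.22
eef_pos: [0.5378, -0.3822, 0.0284]
tcp_rot: [1.0, -0.0, -0.0, -0.0]
contact_force: [0.6, -0.2, -1.0]
opening: 0.431
finger_force: 25.4
```

```bash
python3 -m pendant '[{"dx":0,"dy":0,"dz":0,"twist":0},{"dx":0,"dy":0,"dz":0,"twist":0},{"dx":0,"dy":0,"dz":0,"twist":0},{"dx":0,"dy":0,"dz":0,"twist":0}]' 60 && python3 -m pendant '[{"dx":0,"dy":0,"dz":-3,"twist":0},{"dx":0,"dy":0,"dz":-8,"twist":0},{"dx":-5,"dy":-0.3,"dz":-9,"twist":0},{"dx":-10,"dy":-0.7,"dz":-9,"twist":0},{"dx":-14,"dy":-1.0,"dz":-9,"twist":0},{"dx":-15.8,"dy":-1.15,"dz":-9,"twist":0},{"dx":-15.8,"dy":-1.15,"dz":-9,"twist":0},{"dx":-15.8,"dy":-1.15,"dz":-9,"twist":0}]' 88 && python3 - <<'E'
from h import *
from scipy.optimize import least_squares
c=cam("wrist");save("w5",c["img"]);w=pts(c);np.savez("w5",w=w,img=c["img"])
print(ctrl.get_state()["eef_pos"].round(4))
def circ(h,r,x,y,tol=.0025):
    m=(abs(w[...,2]-h)<tol)&(np.hypot(w[...,0]-x,w[...,1]-y)<r*1.15);t=w[m]
    if len(t)<50: print(h,"few",len(t));return
    hh=cv2.convexHull(t[:,:2].astype(np.float32))[:,0]
    q=least_squares(lambda q:np.hypot(*(hh-q[:2]).T)-r,[x,y],loss="soft_l1",f_scale=.0007).x
    print(h,len(t),t[:,2].mean().round(4),q.round(4),np.ptp(t,0).round(3))
circ(.022,.031,.378,-.3705)
circ(.044,.019,.5375,-.3815);circ(.028,.028,.5375,-.3815);circ(.012,.042,.5375,-.3815)
E
```

```text
time: 6.72
eef_pos: [0.538, -0.3825, 0.029]
tcp_rot: [1.0, -0.0, 0.0, 0.0]
contact_force: [0.6, -1.2, 0.4]
opening: 0.602
finger_force: 0.0
time: 7.72
eef_pos: [0.381, -0.3714, 0.1193]
tcp_rot: [1.0, -0.0, 0.001, 0.0]
contact_force: [1.0, 0.1, -0.7]
opening: 0.881
finger_force: 0.0
[ 0.3811 -0.3713  0.1192]
0.022 2761 0.0218 [ 0.3774 -0.3707] [0.061 0.062 0.005]
0.044 306 0.0435 [ 0.5381 -0.3823] [0.005 0.024 0.004]
0.028 1703 0.0279 [ 0.538  -0.3824] [0.018 0.052 0.005]
0.012 4253 0.0119 [ 0.5378 -0.3815] [0.037 0.082 0.005]
```

```bash
python3 -m pendant '[{"dx":-0.15,"dy":-0.06,"dz":3,"twist":0},{"dx":-0.15,"dy":-0.06,"dz":6.5,"twist":0},{"dx":-0.15,"dy":-0.06,"dz":9.5,"twist":0},{"dx":-0.15,"dy":-0.06,"dz":11,"twist":0},{"dx":-0.15,"dy":-0.06,"dz":11.5,"twist":0},{"dx":-0.15,"dy":-0.06,"dz":11.5,"twist":0}]' && python3 -m pendant '[{"dx":0,"dy":0,"dz":0,"twist":0},{"dx":0,"dy":0,"dz":0,"twist":0},{"dx":0,"dy":0,"dz":0,"twist":0},{"dx":0,"dy":0,"dz":0,"twist":0},{"dx":0,"dy":0,"dz":0,"twist":0}]' 0 25
```

```text
time: 8.52
eef_pos: [0.3791, -0.3708, 0.0044]
tcp_rot: [1.0, -0.0, 0.0, 0.0]
contact_force: [0.9, 0.3, 0.6]
opening: 0.883
finger_force: 0.0
time: 9.15
eef_pos: [0.3793, -0.3714, 0.0055]
tcp_rot: [1.0, -0.0, 0.001, 0.001]
contact_force: [-0.4, 0.8, 5.7]
opening: 0.722
finger_force: 27.4
```

```bash
python3 -m pendant '[{"dx":0,"dy":0,"dz":-3,"twist":0},{"dx":0,"dy":0,"dz":-8,"twist":0},{"dx":3,"dy":0.2,"dz":-9.5,"twist":0},{"dx":8,"dy":0.6,"dz":-9.5,"twist":0},{"dx":13,"dy":0.9,"dz":-9.5,"twist":0},{"dx":15.5,"dy":1.1,"dz":-9.5,"twist":0},{"dx":16,"dy":1.1,"dz":-9.5,"twist":0},{"dx":16,"dy":1.1,"dz":-9.5,"twist":0},{"dx":16,"dy":1.1,"dz":-9.5,"twist":0}]' && python3 - <<'E'
from h import *
from scipy.optimize import least_squares
c=cam("wrist");save("w6",c["img"][200:480,120:520],2);w=pts(c);np.savez("w6",w=w,img=c["img"])
print(ctrl.get_state()["eef_pos"].round(4))
z=w[...,2];m=(np.hypot(w[...,0]-.538,w[...,1]+.382)<.045)
print(np.histogram(z[m],np.arange(.08,.15,.003)))
m&=(z>.1)&(z<.135)
def circ(h,r,x,y,tol=.0025):
    m=(abs(w[...,2]-h)<tol)&(np.hypot(w[...,0]-x,w[...,1]-y)<r*1.15);t=w[m]
    if len(t)<50: print(h,"few",len(t));return
    hh=cv2.convexHull(t[:,:2].astype(np.float32))[:,0]
    q=least_squares(lambda q:np.hypot(*(hh-q[:2]).T)-r,[x,y],loss="soft_l1",f_scale=.0007).x
    print(h,len(t),t[:,2].mean().round(4),q.round(4),np.ptp(t,0).round(3))
circ(.121,.031,.538,-.382);circ(.117,.031,.538,-.382)
circ(.012,.042,.5375,-.3815);circ(.028,.028,.5375,-.3815)
E
```

```text
time: 10.28
eef_pos: [0.5373, -0.3813, 0.0986]
tcp_rot: [1.0, -0.001, -0.0, -0.0]
contact_force: [-0.8, 0.8, -0.7]
opening: 0.719
finger_force: 27.9
[ 0.5374 -0.3814  0.0987]
(array([   0,    0,    0,    0,  114,  620,  645,  714,  782,  939, 1173,
       7885,  495,  407,  459,  466,  501,  516,  541,  468,  800,  275,
        367]), array([0.08 , 0.083, 0.086, 0.089, 0.092, 0.095, 0.098, 0.101, 0.104,
       0.107, 0.11 , 0.113, 0.116, 0.119, 0.122, 0.125, 0.128, 0.131,
       0.134, 0.137, 0.14 , 0.143, 0.146, 0.149]))
0.121 436 0.1211 [ 0.5423 -0.3832] [0.023 0.069 0.005]
0.117 5307 0.1152 [ 0.5358 -0.3813] [0.061 0.069 0.005]
0.012 4453 0.0118 [ 0.5379 -0.3812] [0.083 0.083 0.005]
0.028 1775 0.0278 [ 0.5377 -0.3824] [0.056 0.055 0.005]
```

View pics/w6.png

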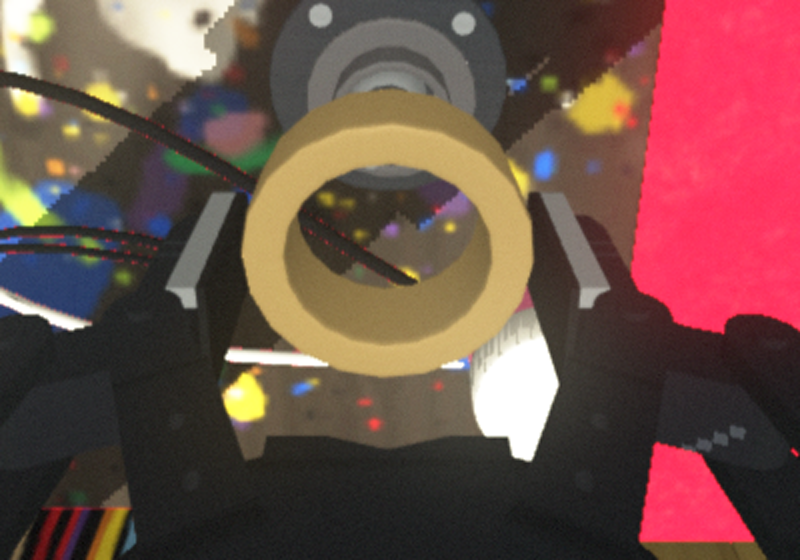

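The roll is held level between the pads. Its centre is about 2 mm short of the bush centre in x and 1 mm in y, so I correct that and lower in two stages.

```bash
python3 -m pendant '[{"dx":0.2,"dy":0.09,"dz":0,"twist":0},{"dx":0.2,"dy":0.09,"dz":1.5,"twist":0},{"dx":0.2,"dy":0.09,"dz":2.8,"twist":0},{"dx":0.2,"dy":0.09,"dz":3.8,"twist":0},{"dx":0.2,"dy":0.09,"dz":4.3,"twist":0},{"dx":0.2,"dy":0.09,"dz":4.3,"twist":0}]'; python3 -m pendant '[{"dx":0,"dy":0,"dz":0.4,"twist":0},{"dx":0,"dy":0,"dz":0.7,"twist":0},{"dx":0,"dy":0,"dz":1.0,"twist":0},{"dx":0,"dy":0,"dz":1.0,"twist":0}]'
```

```text
time: 11.08
eef_pos: [0.5403, -0.382, 0.0551]
tcp_rot: [1.0, -0.0, -0.0, -0.0]
contact_force: [0.6, -0.7, -0.1]
opening: 0.723
finger_force: 27.9
time: 11.58
eef_pos: [0.5403, -0.3821, 0.0455]
tcp_rot: [1.0, -0.0, -0.0, -0.0]
contact_force: [-0.1, 0.5, -1.3]
opening: 0.72
finger_force: 27.9
```

```bash
python3 -m pendant '[{"dx":0,"dy":0,"dz":0.4,"twist":0},{"dx":0,"dy":0,"dz":0.8,"twist":0},{"dx":0,"dy":0,"dz":1.1,"twist":0},{"dx":0,"dy":0,"dz":1.1,"twist":0}]'
```

```text
time: 12.08
eef_pos: [0.5402, -0.382, 0.0343]
tcp_rot: [1.0, -0.0, -0.0, -0.0]
contact_force: [-0.0, 0.2, -0.7]
opening: 0.72
finger_force: 27.9
```

```bash
python3 -m pendant '[{"dx":0,"dy":0,"dz":0,"twist":0},{"dx":0,"dy":0,"dz":0,"twist":0},{"dx":0,"dy":0,"dz":0,"twist":0},{"dx":0,"dy":0,"dz":-2,"twist":0},{"dx":0,"dy":0,"dz":-5,"twist":0},{"dx":0,"dy":0,"dz":-9,"twist":0},{"dx":-3,"dy":-4,"dz":-9,"twist":0},{"dx":-6,"dy":-9,"dz":-9,"twist":0},{"dx":-6.3,"dy":-9,"dz":-9,"twist":0}]' 90 && python3 -m pendant '[{"dx":-2.5,"dy":-4,"dz":0,"twist":0},{"dx":-5.5,"dy":-8.5,"dz":0,"twist":0},{"dx":-8,"dy":-12,"dz":0,"twist":0},{"dx":-8.35,"dy":-12.75,"dz":2,"twist":0},{"dx":-8.35,"dy":-12.75,"dz":3,"twist":0},{"dx":-8.35,"dy":-12.75,"dz":3,"twist":0},{"dx":-8.35,"dy":-12.75,"dz":3,"twist":0}]' 50 && python3 - <<'E'
from h import *
from scipy.optimize import least_squares
c=cam("wrist");save("w7",c["img"]);w=pts(c);np.savez("w7",w=w,img=c["img"])
e=ctrl.get_state()["eef_pos"];print(e.round(4))
z=w[...,2];n=(np.hypot(w[...,0]-.3937,w[...,1]+.1645)<.045)
for h,t in((.033,.003),(.005,.002)):
    q=w[n&(abs(z-h)<t)][:,:2].astype(np.float32);print(h,len(q),cv2.minAreaRect(q))
m=(np.hypot(w[...,0]-.538,w[...,1]+.382)<.05)
print(np.histogram(z[m],np.arange(.0,.066,.006)))
t=w[m&(abs(z-.05)<.0025)]
if len(t)>50:print("roll top",t.mean(0),np.ptp(t,0),(t.max(0)+t.min(0))/2)
E
```

```text
time: 13.2
eef_pos: [0.4749, -0.2882, 0.1243]
tcp_rot: [1.0, 0.001, -0.001, -0.001]
contact_force: [-0.2, -0.4, 0.1]
opening: 0.899
finger_force: 0.0
time: 14.08
eef_pos: [0.395, -0.1658, 0.0957]
tcp_rot: [1.0, -0.0, 0.001, 0.0]
contact_force: [-1.0, -0.7, -0.0]
opening: 0.503
finger_force: 0.0
[ 0.3949 -0.1657  0.0957]
0.033 1196 ((0.39367353916168213, -0.1631283462047577), (0.04573517665266991, 0.01148754172027111), 0.1878781020641327)
0.005 3369 ((0.39596131443977356, -0.16261643171310425), (0.05654898285865784, 0.05131722614169121), 1.449389934539795)
(array([1018, 1287,  393,    0,    0,    0,    0,    0,    0,    0]), array([0.   , 0.006, 0.012, 0.018, 0.024, 0.03 , 0.036, 0.042, 0.048,
       0.054, 0.06 ]))
```

```bash
python3 -m pendant '[{"dx":-0.12,"dy":-0.27,"dz":2.5,"twist":0},{"dx":-0.12,"dy":-0.27,"dz":5,"twist":0},{"dx":-0.12,"dy":-0.27,"dz":7,"twist":0},{"dx":-0.12,"dy":-0.27,"dz":8.2,"twist":0},{"dx":-0.12,"dy":-0.27,"dz":8.55,"twist":0},{"dx":-0.12,"dy":-0.27,"dz":8.55,"twist":0}]' && python3 -m pendant '[{"dx":0,"dy":0,"dz":0,"twist":0},{"dx":0,"dy":0,"dz":0,"twist":0},{"dx":0,"dy":0,"dz":0,"twist":0},{"dx":0,"dy":0,"dz":0,"twist":0},{"dx":0,"dy":0,"dz":0,"twist":0},{"dx":0,"dy":0,"dz":0,"twist":0},{"dx":0,"dy":0,"dz":0,"twist":0}]' 0 60
```

```text
time: 14.88
eef_pos: [0.3933, -0.1624, 0.0097]
tcp_rot: [1.0, -0.0, 0.0, 0.0]
contact_force: [0.5, -0.6, -0.1]
opening: 0.503
finger_force: 0.0
time: 15.75
eef_pos: [0.3936, -0.1625, 0.0102]
tcp_rot: [1.0, -0.0, 0.001, 0.0]
contact_force: [-1.1, 0.1, 6.3]
opening: 0.123
finger_force: 61.1
```

```bash
python3 -m pendant '[{"dx":0,"dy":0,"dz":-3,"twist":0},{"dx":0,"dy":0,"dz":-8,"twist":0},{"dx":1,"dy":3,"dz":-11,"twist":0},{"dx":2,"dy":8,"dz":-13,"twist":0},{"dx":3.5,"dy":13,"dz":-13,"twist":0},{"dx":5,"dy":18,"dz":-13,"twist":0},{"dx":5.6,"dy":19.7,"dz":-13,"twist":0},{"dx":5.6,"dy":19.7,"dz":-13,"twist":0},{"dx":5.6,"dy":19.7,"dz":-13,"twist":0}]' && python3 - <<'E'
from h import *
c=cam("wrist");w=pts(c);np.savez("w8",w=w,img=c["img"])
e=ctrl.get_state()["eef_pos"];print(e.round(4),ctrl.get_state()["qpos"].round(2))
z=w[...,2];m=(np.hypot(w[...,0]-.538,w[...,1]+.382)<.05)
K=c["K"];v,u=np.where(m);print("px box",u.min(),u.max(),v.min(),v.max())
a=c["img"][v.min()-5:v.max()+5,u.min()-5:u.max()+5];save("w8c",a,5)
def mid(t):return len(t),t.mean(0).round(4),((t.max(0)+t.min(0))/2).round(4),np.ptp(t,0).round(4)
print("foot",mid(w[m&(abs(z-.012)<.0025)]));print("roll",mid(w[m&(abs(z-.05)<.0025)]))
r=np.hypot(w[...,0]-.538,w[...,1]+.382)<.016
t=w[r&(z>.0545)&(z<.062)];print("bar",mid(t),cv2.minAreaRect(t[:,:2].astype(np.float32)))
q=t[:,:2]-t[:,:2].mean(0);ev,V=np.linalg.eigh(q.T@q);print(np.degrees(np.arctan2(V[1,1],V[0,1])))
g=w[250:440,240:390];gz=g[...,2];k=(np.hypot(g[...,0]-e[0],g[...,1]-e[1])<.045)&np.isfinite(gz)
print(np.histogram(gz[k],np.arange(.12,.19,.005)))
for lo,hi in((.123,.128),(.128,.133),(.155,.159),(.159,.164)):
    s=g[k&(gz>lo)&(gz<hi)][:,:2].astype(np.float32)
    if len(s)>30:print(lo,len(s),cv2.minAreaRect(s))
E
```

```text
time: 16.88
eef_pos: [0.4482, -0.3573, 0.1385]
tcp_rot: [1.0, 0.0, -0.001, -0.001]
contact_force: [-0.6, 0.5, -0.5]
opening: 0.129
finger_force: 60.2
[ 0.4483 -0.3572  0.1387] [-0.85  0.16  1.91  0.    1.08  0.72]
px box 280 413 32 174
foot (3278, array([ 0.5341, -0.3698,  0.0118]), array([ 0.5376, -0.3815,  0.012 ]), array([0.0823, 0.083 , 0.0049]))
roll (4257, array([ 0.5398, -0.3821,  0.0498]), array([ 0.5384, -0.3821,  0.05  ]), array([0.0616, 0.0615, 0.0049]))
bar (459, array([ 0.5374, -0.3814,  0.0566]), array([ 0.5373, -0.3816,  0.0567]), array([0.0209, 0.0165, 0.0042])) ((0.5371882915496826, -0.3814730644226074), (0.009313222020864487, 0.02433483675122261), 48.46321105957031)
146.37380675276978
(array([   0,    1, 4529,   48,  108,  355,  511,  930, 2787,  538,  479,
        795, 1142, 1236]), array([0.12 , 0.125, 0.13 , 0.135, 0.14 , 0.145, 0.15 , 0.155, 0.16 ,
       0.165, 0.17 , 0.175, 0.18 , 0.185, 0.19 ]))
0.128 2200 ((0.45256397128105164, -0.3574087917804718), (0.04193589836359024, 0.05036359652876854), 0.20826560258865356)
0.155 515 ((0.44881707429885864, -0.35780856013298035), (0.03641326725482941, 0.03875087946653366), 48.92159652709961)
0.159 3101 ((0.4486781656742096, -0.3573954701423645), (0.03625107556581497, 0.03878525272011757), 48.4427375793457)
```

View pics/w8c.png

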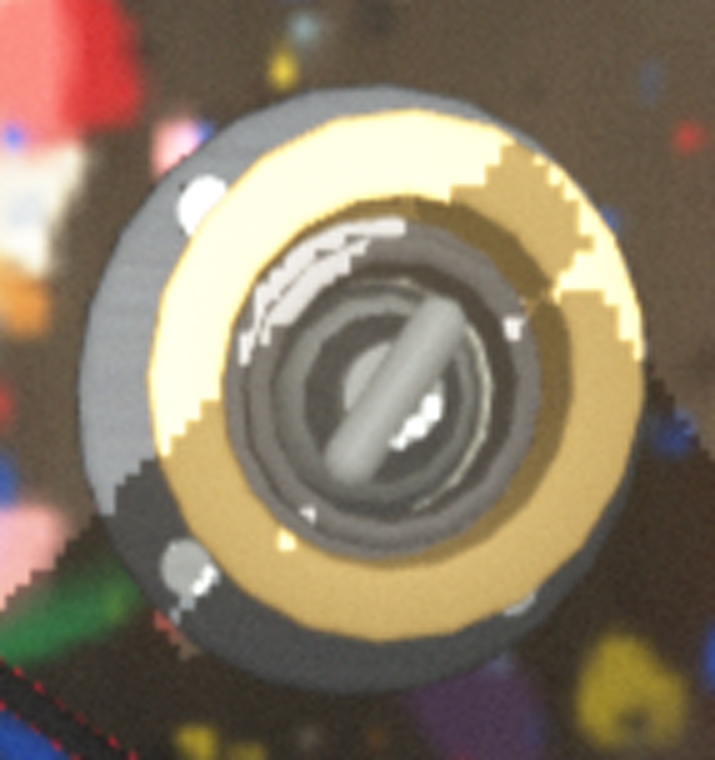

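The roll sits over the hub with its top at 0.050 m. The bar runs at about -33.5° through (0.537,-0.3815). I move above it and turn the cap so its slot lies along the bar.

```bash
python3 -m pendant '[{"dx":2,"dy":0.5,"dz":0,"twist":-9},{"dx":5,"dy":1.3,"dz":0,"twist":-19},{"dx":7.5,"dy":2,"dz":0,"twist":-29},{"dx":8.9,"dy":2.42,"dz":0,"twist":-39},{"dx":8.9,"dy":2.42,"dz":0.5,"twist":-49},{"dx":8.9,"dy":2.42,"dz":1.5,"twist":-56.9},{"dx":8.9,"dy":2.42,"dz":3,"twist":-56.9},{"dx":8.9,"dy":2.42,"dz":4.5,"twist":-56.9},{"dx":8.9,"dy":2.42,"dz":5.2,"twist":-56.9},{"dx":8.9,"dy":2.42,"dz":5.2,"twist":-56.9}]'; python3 - <<'E'
from h import *
c=cam("wrist");w=pts(c);s=ctrl.get_state();e=s["eef_pos"]
print(e.round(4),R.from_quat(s["tcp_rot"]).as_matrix()[:2,0].round(4),s["contact_force"].round(1),s["qpos"].round(2))
z=w[...,2];d=np.hypot(w[...,0]-e[0],w[...,1]-e[1])
b=e[2]-.0102
t=w[(abs(z-b-.005)<.0025)&(d<.037)];print("plate",len(t),t[:,2].mean(),cv2.minAreaRect(t[:,:2].astype(np.float32)))
t=w[(abs(z-.05)<.003)&(np.hypot(w[...,0]-.538,w[...,1]+.382)<.036)];print("roll",len(t))
print("tool vec to bar",totool([.5373-e[0],-.3815-e[1],0]))
E
```

```text
time: 18.18
eef_pos: [0.5373, -0.3828, 0.0862]
tcp_rot: [0.879, 0.476, -0.0, -0.001]
contact_force: [-0.1, -0.3, -1.6]
opening: 0.125
finger_force: 60.1
[ 0.5377 -0.3832  0.0871] [0.5468 0.8373] [ 0.2 -0.3 -1. ] [-0.77  0.4   1.71  0.    1.03 -0.19]
plate 4444 0.08080588485472805 ((0.5393586754798889, -0.3786155581474304), (0.042256910353899, 0.05018612742424011), 56.51274108886719)
roll 1704
tool vec to bar [ 1.22209487e-01 -1.29729150e-01  5.45167018e-05]
```

```bash
python3 -m pendant '[{"dx":0.05,"dy":-0.05,"dz":0.6,"twist":0},{"dx":0.05,"dy":-0.05,"dz":1.2,"twist":0},{"dx":0.05,"dy":-0.05,"dz":1.6,"twist":0},{"dx":0.05,"dy":-0.05,"dz":1.8,"twist":0},{"dx":0.05,"dy":-0.05,"dz":1.8,"twist":0}]'; python3 -m pendant '[{"dx":0,"dy":0,"dz":0.2,"twist":0},{"dx":0,"dy":0,"dz":0.4,"twist":0},{"dx":0,"dy":0,"dz":0.4,"twist":0}]'
```

```text
time: 18.85
eef_pos: [0.5376, -0.3825, 0.0691]
tcp_rot: [0.879, 0.476, -0.0, -0.0]
contact_force: [0.1, -0.0, -0.4]
opening: 0.128
finger_force: 60.1
time: 19.23
eef_pos: [0.5375, -0.3824, 0.0651]
tcp_rot: [0.879, 0.476, -0.0, -0.0]
contact_force: [0.4, -0.7, -0.9]
opening: 0.125
finger_force: 60.1
```

```bash
python3 -m pendant '[{"dx":0,"dy":0,"dz":0.15,"twist":0},{"dx":0,"dy":0,"dz":0.3,"twist":0},{"dx":0,"dy":0,"dz":0.4,"twist":0},{"dx":0,"dy":0,"dz":0.4,"twist":0}]'; python3 -m pendant '[{"dx":0,"dy":0,"dz":0.15,"twist":0},{"dx":0,"dy":0,"dz":0.25,"twist":0},{"dx":0,"dy":0,"dz":0.25,"twist":0}]'
```

```text
time: 19.73
eef_pos: [0.5375, -0.3825, 0.0612]
tcp_rot: [0.879, 0.476, -0.0, -0.0]
contact_force: [-0.4, -0.7, -1.2]
opening: 0.131
finger_force: 60.1
time: 20.1
eef_pos: [0.5378, -0.3827, 0.0594]
tcp_rot: [0.879, 0.476, 0.0, 0.0]
contact_force: [-0.0, 0.6, 3.0]
opening: 0.125
finger_force: 60.6
```

```bash
python3 -m pendant '[{"dx":0,"dy":0,"dz":0.15,"twist":0},{"dx":0,"dy":0,"dz":0.3,"twist":0},{"dx":0,"dy":0,"dz":0.4,"twist":0},{"dx":0,"dy":0,"dz":0.4,"twist":0}]'; python3 -c "
from h import *
s=ctrl.get_state();print(s['wrist_torque'].round(3),s['contact_force'])"
```

```text
time: 20.6
eef_pos: [0.538, -0.3829, 0.0576]
tcp_rot: [0.879, 0.476, -0.0, 0.0]
contact_force: [-4.6, 4.1, 12.8]
opening: 0.127
finger_force: 65.6
[ 0.652  0.739 -0.03 ] [-4.61935653  4.14486642 12.77594737]
```

```bash
python3 -m pendant '[{"dx":0,"dy":-0.05,"dz":-0.2,"twist":0},{"dx":0,"dy":-0.1,"dz":-0.3,"twist":0},{"dx":0,"dy":-0.15,"dz":-0.3,"twist":0},{"dx":0,"dy":-0.15,"dz":-0.3,"twist":0}]';  python3 -m pendant '[{"dx":0,"dy":0,"dz":0.15,"twist":0},{"dx":0,"dy":0,"dz":0.3,"twist":0},{"dx":0,"dy":0,"dz":0.3,"twist":0}]'; python3 -c "
from h import *
s=ctrl.get_state();print(s['wrist_torque'].round(3),R.from_quat(s['tcp_rot']).as_matrix().T@s['contact_force'])"
```

```text
time: 21.1
eef_pos: [0.537, -0.3823, 0.0582]
tcp_rot: [0.879, 0.476, 0.0, 0.001]
contact_force: [1.9, -1.7, 2.9]
opening: 0.123
finger_force: 60.7
time: 21.48
eef_pos: [0.537, -0.3824, 0.0576]
tcp_rot: [0.879, 0.476, 0.0, 0.001]
contact_force: [-1.4, 1.2, 14.2]
opening: 0.129
finger_force: 66.6
[ 0.376  0.234 -0.017] [  0.20565801  -1.80291405 -14.16365934]
```

The fingertips are landing on the bar itself, because I pinched the handle too low. I'll let the cap rest on the roll and regrip about 9 mm higher.

```bash
python3 -m pendant '[{"dx":0,"dy":0,"dz":-0.2,"twist":0},{"dx":0,"dy":0,"dz":-0.38,"twist":0},{"dx":0,"dy":0,"dz":-0.38,"twist":0}]'; python3 -m pendant '[{"dx":0,"dy":0,"dz":0,"twist":0},{"dx":0,"dy":0,"dz":0,"twist":0},{"dx":0,"dy":0,"dz":0,"twist":0},{"dx":0,"dy":0,"dz":0,"twist":0}]' 32 60;  python3 -m pendant '[{"dx":0,"dy":0,"dz":-0.5,"twist":0},{"dx":0,"dy":0,"dz":-0.9,"twist":0},{"dx":0,"dy":0,"dz":-0.9,"twist":0}]'; python3 - <<'E'
from h import *
c=cam("wrist");w=pts(c);s=ctrl.get_state();e=s["eef_pos"]
z=w[...,2];d=np.hypot(w[...,0]-.5373,w[...,1]+.3815)
print(e.round(4),np.histogram(z[d<.036],np.arange(.045,.09,.003)))
t=w[(abs(z-.055)<.003)&(d<.037)];print("plate",len(t),t[:,2].mean(),cv2.minAreaRect(t[:,:2].astype(np.float32)))
t=w[(abs(z-.083)<.003)&(d<.03)];print("handle",len(t),cv2.minAreaRect(t[:,:2].astype(np.float32)) if len(t) else 0)
save("w9",c["img"][200:480,120:520],2)
E
```

```text
time: 21.85
eef_pos: [0.5364, -0.3819, 0.0585]
tcp_rot: [0.879, 0.476, -0.0, 0.0]
contact_force: [1.4, -1.4, 3.3]
opening: 0.128
finger_force: 60.7
time: 22.35
eef_pos: [0.5361, -0.3814, 0.0581]
tcp_rot: [0.879, 0.476, -0.0, -0.001]
contact_force: [-0.2, 0.4, 0.3]
opening: 0.322
finger_force: 0.0
time: 22.72
eef_pos: [0.5368, -0.3821, 0.0685]
tcp_rot: [0.879, 0.476, 0.0, 0.001]
contact_force: [-0.0, -0.2, 0.7]
opening: 0.321
finger_force: 0.0
[ 0.5366 -0.3819  0.0682] (array([ 183, 1455,  717, 4590,   88,    5,    0,    7,  120,  202,  294,
        580, 2594,  336]), array([0.045, 0.048, 0.051, 0.054, 0.057, 0.06 , 0.063, 0.066, 0.069,
       0.072, 0.075, 0.078, 0.081, 0.084, 0.087]))
plate 5251 0.05478941072308671 ((0.5360124111175537, -0.3813563585281372), (0.05105205625295639, 0.050153013318777084), 56.76588821411133)
handle 3130 ((0.5390421152114868, -0.3792934715747833), (0.043093740940093994, 0.04198124632239342), 8.63902473449707)
```

```bash
python3 -m pendant '[{"dx":0,"dy":0,"dz":0,"twist":0},{"dx":0,"dy":0,"dz":0,"twist":0},{"dx":0,"dy":0,"dz":0,"twist":0},{"dx":0,"dy":0,"dz":0,"twist":0}]' 0 60;  python3 -m pendant '[{"dx":0,"dy":0,"dz":0.15,"twist":0},{"dx":0,"dy":0,"dz":0.3,"twist":0},{"dx":0,"dy":0,"dz":0.4,"twist":0},{"dx":0,"dy":0,"dz":0.4,"twist":0}]'; python3 -c "
from h import *
s=ctrl.get_state();print(s['wrist_torque'].round(3),R.from_quat(s['tcp_rot']).as_matrix().T@s['contact_force'])"
```

```text
time: 23.28
eef_pos: [0.5364, -0.3817, 0.0677]
tcp_rot: [0.879, 0.476, -0.0, -0.0]
contact_force: [-0.6, 0.3, 1.5]
opening: 0.122
finger_force: 61.6
time: 23.78
eef_pos: [0.5365, -0.3818, 0.0641]
tcp_rot: [0.879, 0.476, -0.0, 0.0]
contact_force: [-1.7, 1.2, 6.4]
opening: 0.127
finger_force: 62.1
[ 0.242  0.284 -0.053] [ 0.12342534 -2.08692817 -6.36824075]
```

```bash
python3 -m pendant '[{"dx":0,"dy":0,"dz":0.1,"twist":0},{"dx":0,"dy":0,"dz":0.2,"twist":0},{"dx":0,"dy":0,"dz":0.24,"twist":0},{"dx":0,"dy":0,"dz":0.24,"twist":0}]'; python3 -c "
from h import *
s=ctrl.get_state();print(s['wrist_torque'].round(3),R.from_quat(s['tcp_rot']).as_matrix().T@s['contact_force'])"
```

```text
time: 24.28
eef_pos: [0.5365, -0.3818, 0.0623]
tcp_rot: [0.879, 0.476, -0.0, -0.0]
contact_force: [-2.4, 2.6, 6.7]
opening: 0.121
finger_force: 62.4
[ 0.455  0.477 -0.015] [ 0.91765874 -3.41104245 -6.66470014]
```

```bash
python3 -m pendant '[{"dx":0,"dy":0,"dz":0,"twist":-5},{"dx":0,"dy":0,"dz":0,"twist":-10},{"dx":0,"dy":0,"dz":0,"twist":-15},{"dx":0,"dy":0,"dz":0,"twist":-20},{"dx":0,"dy":0,"dz":0,"twist":-20}]'; python3 -c "
from h import *
s=ctrl.get_state();print(s['wrist_torque'].round(3),R.from_quat(s['tcp_rot']).as_matrix().T@s['contact_force'],np.degrees(R.from_quat(s['tcp_rot']).as_euler('ZYX')[0]))"
```

```text
time: 24.9
eef_pos: [0.5376, -0.3829, 0.0629]
tcp_rot: [0.783, 0.622, 0.0, 0.002]
contact_force: [0.8, 0.4, 5.9]
opening: 0.122
finger_force: 62.3
[0.088 0.012 0.095] [ 0.50836154  0.69092209 -5.85908856] 76.9166471127947
```

```bash
python3 -m pendant '[{"dx":0,"dy":0,"dz":0,"twist":-6},{"dx":0,"dy":0,"dz":0,"twist":-12},{"dx":0,"dy":0,"dz":0,"twist":-18},{"dx":0,"dy":0,"dz":0,"twist":-24},{"dx":0,"dy":0,"dz":0,"twist":-30},{"dx":0,"dy":0,"dz":0,"twist":-33},{"dx":0,"dy":0,"dz":0,"twist":-33}]'; python3 - <<'E'
from h import *
s=ctrl.get_state();print(s['wrist_torque'].round(3),R.from_quat(s['tcp_rot']).as_matrix().T@s['contact_force'],np.degrees(R.from_quat(s['tcp_rot']).as_euler('ZYX')[0]))
c=cam("wrist");w=pts(c);z=w[...,2];d=np.hypot(w[...,0]-.5373,w[...,1]+.3815)
t=w[(abs(z-.05)<.004)&(d<.037)];print("plate",len(t),np.median(t[:,2]),cv2.minAreaRect(t[:,:2].astype(np.float32)))
E
```

```text
time: 25.78
eef_pos: [0.5377, -0.383, 0.063]
tcp_rot: [0.574, 0.819, -0.0, 0.002]
contact_force: [0.8, 0.2, 6.3]
opening: 0.121
finger_force: 62.3
[0.081 0.104 0.043] [-0.07398247  0.84716087 -6.33039112] 109.89623448324235
plate 4600 0.04994730785239568 ((0.5364394187927246, -0.3766060471534729), (0.0571306087076664, 0.04690174758434296), 20.207731246948242)
```

```bash
python3 -m pendant '[{"dx":0,"dy":0,"dz":-0.05,"twist":0},{"dx":0,"dy":0,"dz":-0.1,"twist":0},{"dx":0,"dy":0,"dz":-0.15,"twist":0},{"dx":0,"dy":0,"dz":-0.15,"twist":0}]'; python3 -m pendant '[{"dx":0,"dy":0,"dz":0,"twist":0},{"dx":0,"dy":0,"dz":0,"twist":0},{"dx":0,"dy":0,"dz":0,"twist":0},{"dx":0,"dy":0,"dz":0,"twist":0}]' 45; python3 -m pendant '[{"dx":0,"dy":0,"dz":-1.5,"twist":0},{"dx":0,"dy":0,"dz":-4,"twist":0},{"dx":0,"dy":0,"dz":-8,"twist":0},{"dx":-4,"dy":0,"dz":-11,"twist":0},{"dx":-5,"dy":0,"dz":-12,"twist":0},{"dx":-5,"dy":0,"dz":-12,"twist":0},{"dx":-5,"dy":0,"dz":-12,"twist":0},{"dx":-5,"dy":0,"dz":-12,"twist":0}]'; python3 - <<'E'
from h import *
for n in("wrist","top"):
    c=cam(n);w=pts(c);z=w[...,2];d=np.hypot(w[...,0]-.5373,w[...,1]+.3815)
    print(n,np.histogram(z[d<.036],np.arange(.036,.09,.004)))
    t=w[(abs(z-.051)<.004)&(d<.037)]
    if len(t):print("plate",len(t),np.median(t[:,2]),cv2.minAreaRect(t[:,:2].astype(np.float32)))
    t=w[(abs(z-.079)<.004)&(d<.03)]
    if len(t):print("handle",len(t),np.median(t[:,2]),cv2.minAreaRect(t[:,:2].astype(np.float32)))
    for nm,x,y in(("jar",.4465,-.4363),("cup",.5832,-.1985)):
        t=w[(np.hypot(w[...,0]-x,w[...,1]-y)<.035)&(z>.05)]
        if len(t):print(nm,((t.max(0)+t.min(0))/2).round(4))
E
```

```text
time: 26.32
eef_pos: [0.5375, -0.3828, 0.0637]
tcp_rot: [0.575, 0.818, -0.0, 0.002]
contact_force: [2.6, -2.0, 4.5]
opening: 0.124
finger_force: 62.0
time: 26.82
eef_pos: [0.536, -0.3813, 0.0621]
tcp_rot: [0.574, 0.819, 0.0, -0.001]
contact_force: [-0.3, -0.1, -0.2]
opening: 0.447
finger_force: 0.0
time: 27.82
eef_pos: [0.5527, -0.4273, 0.1807]
tcp_rot: [0.574, 0.819, 0.0, -0.002]
contact_force: [0.0, 0.0, -0.5]
opening: 0.45
finger_force: 0.0
wrist (array([  68,   17,  697, 2544,  422,   22,    0,    1,    5,   15, 1017,
         70,    0]), array([0.036, 0.04 , 0.044, 0.048, 0.052, 0.056, 0.06 , 0.064, 0.068,
       0.072, 0.076, 0.08 , 0.084, 0.088]))
plate 3018 0.05116049340726167 ((0.5383210778236389, -0.38118976354599), (0.05667368695139885, 0.056899089366197586), 18.891653060913086)
handle 1095 0.07880063553963201 ((0.5368133783340454, -0.38253915309906006), (0.011501463130116463, 0.04515697807073593), 19.702478408813477)
jar [ 0.4471 -0.4355  0.057 ]
top (array([0, 0, 0, 0, 0, 0, 0, 0, 0, 0, 0, 0, 0]), array([0.036, 0.04 , 0.044, 0.048, 0.052, 0.056, 0.06 , 0.064, 0.068,
       0.072, 0.076, 0.08 , 0.084, 0.088]))
jar [ 0.4509 -0.4329  0.2754]
cup [ 0.5834 -0.1992  0.0556]
```

The cap stays down: its handle top is at 0.0788 m, against 0.083 m when it rested on the roll unlocked. It is turned 53°, and the jar and cup have not moved.

```bash
python3 -c "
from plant import ctrl
print(ctrl.sign_off())"
```

```text
the job is handed in; nothing more can be done
None
```

The spindle is loaded and handed in at about 28 s: bush on the seat, roll over its hub, and the cap pressed down, turned 53° (0.93 rad) and still locked after release; the highest push I read was about 14 N, and the jar and cup are where they were.

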